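# Clamp a filter column in its bench saddle

### The arm

A 6-joint arm with a two-finger parallel gripper is mounted at the origin on a cart in front of the work surface, level with it; the furniture and walls round the work are solid. World frame = base frame: x ahead of the robot, y to its left, z up, the work surface at z = 0. Lengths are in mm, angles in rad, forces in N, time in s.
With the tool pointing down it reaches from about 300 to 950 mm from the base axis. Payload 3.1 kg.
Tool frame: the origin (TCP) lies on the centre line of the jaws, within the pads' length; the fingertips stand 19 mm ahead of it and the grasp point (between the pads) is the TCP; z points along the fingers, y is the line along which they close (so a half turn about z gives the same grasp; the last joint's range is limited). The gripper opens to 85 mm and grips with 20 to 120 N. Pads are 22 mm wide; open, the fingers measure 114 mm over their backs; the gripper's body (76 mm by 85 mm) begins 54 mm behind the grasp point. The pads swing forward as they close: fully open they stand 13 mm farther back than shut.
Start: joints at [1.041, 0.308, 1.634, -0, 1.2, -0.07], TCP at [277.381, 560.082, 250.272] pointing down, gripper open.
Joint ranges: [-3.06, 3.06], [-0.79, 1.96], [0.05, 2.63], [-1.19, 4.34], [0.05, 2.64], [-2.94, 2.94]. Speed limits (rad/s): [2.79, 2.79, 3.14, 3.14, 3.14, 3.14].

### API

Orientations are given as [roll, pitch, yaw] about the fixed x, y, z axes, in that order (R = Rz(yaw) Ry(pitch) Rx(roll)).
In Python, from bench import bot gives the robot as it stands. The module is installed in compiled form; this text tells all that it offers.
- The arm moves only by the tool servo_tool, never from a script. Its argument "plan" is a list of rows, each a list of 5 numbers: the shift along the tool's x, y, z in mm, then the turn about the tool's z in degrees, then the gripper command: -1 is fully open, 1 is shut, values between are in proportion. In form: [[tx, ty, tz, yaw, claw], ...]. A call has 1 to 5 rows; each row shifts and turns the commanded pose from where the row before left it, along the tool's axes as they then stand; what a row does not reach is not made up. A row lasts 1/8 s, in which the tool goes at most 62.5 mm and 10.7 degrees, less where a joint would pass 70% of its speed; a pose out of reach is approached as far as the arm can. A call is refused whole if a number of a shift passes 62.5 or a number of a turn 10.7, either way. A call with a gripper value outside its range is refused whole. The fingers move at their own pace and stop on an object; "force" is the grip in N (left out, the last holds). Time passes only in rows, so rows that do not move let the fingers close. It gives the time, the measured TCP pose, the force, the opening and the grip force at its end, in the units of the state.
- bot.get_obs(): the state, without advancing time (a new reading comes with each control period).
- bot.capture(name): name is "scene" or "top" or "wrist"; returns (picture, depth): 480x640x3 uint8, blue, green, red; 480x640 float32, mm along the optical axis (not along the pixel's ray), 0 where there is no reading.
- bot.camera_params(name): a dict with "fx", "fy", "cx", "cy" (pixels), "camera_from_world" (4x4, takes a point from world to camera coordinates). Camera axes: x right, y up, looking along -z (the intrinsics and any distortion apply to the point x, -y, -z); pixel columns grow to the right and rows downward; lengths in mm; the calibration is good to about 2 mm. A picture is of the moment at which its call begins: read the wrist's pose just before it. camera_params takes no time and is no camera call; for the wrist camera it gives the pose at the moment of the call.
- bot.job_done(): hands the job in; it is judged then, once.
Trained networks look in the newest picture that a camera, given by its name, has taken for a name from the list of things; names that differ only in an ending like _2 or _b are one class to them, and where a whole thing is asked for, a point or a joint stands for the part that bears it (a point fixed in the world has none). Each returns a list of dicts, best first, with "p" (0 to 1); they miss things now and then, are a little off and sometimes report something else, mostly with a low value. They report only what shows in the picture. A call takes as long as a camera call.
- bot.find_in(label, camera): "centre" ([x, y, z] in mm, in world coordinates, good to about 4 mm: the middle of the surface that is visible of it).
- bot.mark_of(label, camera): "centre" ([x, y, z] in mm, in world coordinates, good to about 4 mm: a listed point, or the origin of a listed thing).
The state is a dict: "time_s": time; "joint_pos": joint angles; "qvel": joint speeds; "tau": joint torques, N m; "tool_pos": TCP position; "eef_rot": TCP orientation; "contact_force": force on the tool from outside, world axes, zero at the start; "moment": the same for the moment, N m; "grip_width": opening from 0.0 (shut) to 1.0 (fully open); "finger_force": force on a finger pad.
Only numpy, scipy, OpenCV 4.12 (cv2) and the standard library are available. Lean on these libraries where they do the work, as an engineer would, in place of code of your own. Each camera call takes 0.05 s, during which the arm holds its last target. There are 200 camera calls.

### The job

Clamp the steel column in the bench clamp: first push the column along its trough until its orange collar rests against the near end of the trough, then swing the hinged half fully down over it, and last swing the bolt with the red knob fully upright into the slot of the hinged half (no tightening). Leave the dropper bottles standing where they are.

Things in the scene. Friction and masses are not known exactly. Their poses are not given: they have to be found in the camera images.
- clamp: Bench clamp, fixed: grey plate 170 x 150 x 10 mm with a blue half-round trough 80 mm long. Origin: plate's underside, below the trough's middle. x along the trough (away from the robot), y left across it, z up. In this frame, mm: trough x -40 to 40, y -32 to 32, top z 52; axis of trough and lying column y 0, z 52; jaw's hinge axis (along x) y 38, z 52; bolt's pivot (along x) y -48, z 22.
- jaw (a joint): Stiff hinge of the aluminium upper half (jaw, 0.18 kg), rad: 0 = fully shut over the column, 1.5 = upright, at most 1.95 = laid open to the left (+y). It stays where it is left from about 0.7 to 1.8; below about 0.6 it falls shut slowly. Pushing takes 1 to 3 N at the lug. Half ring: 50 mm long along x, bore radius 22.5 mm, outer radius 32 mm.
- jaw_lug (a point): Middle of the outer face (upper face when shut) of the jaw's lug, on the side away from the hinge, 85 mm from the hinge axis. With the jaw shut the lug spans, in the clamp's frame in mm, x -20 to 20, y -27 to -60, z 55 to 67, with a slot 14 mm wide at x = 0, from y -40 to its open end at -60.
- bolt (a joint): Stiff pivot of the swing bolt, rad: 0 = upright, in the slot of the shut jaw (end stop); grows as the bolt leans outward to the right (-y), at most 1.15; it stays where it is left and takes 1 to 3 N at the knob. Shaft 9 mm thick. The knob fouls the lug if the jaw is not shut first. Upright, the knob's washer is 2 mm above the shut lug.
- bolt_knob (a point): Centre of the outer end face of the bolt's round red knob, on the bolt's axis, 71 mm from the pivot. The knob is 30 mm in diameter and, with its washer, spans 47 to 71 mm from the pivot.
- column: Loose steel column, 40 mm in diameter, 180 mm long, 0.2 to 0.4 kg, lying in the trough. Origin: mid-length on its axis; x as the clamp's x. +x end: brass nozzle 16 mm long; -x end: flat black cap towards the robot, push here. Orange collar, 54 mm in diameter, spans x -70 to -60 mm; against the trough's end the origin is at x = 20 mm in the clamp's frame. Starts 15 to 35 mm short of that.
- bottle_green: White dropper bottle with a green cap, 33 mm wide, 80 mm tall, standing to the left; a bystander. Origin: centre of its underside.
- bottle_purple: White dropper bottle with a purple cap, 33 mm wide, 80 mm tall, standing to the right; a bystander. Origin: centre of its underside.

How it is judged:
By the outcome, as a careful person would: the job done as asked, in the order asked, and still so for the second after the job is handed in, with the robot touching nothing.
It also fails if it takes over 56 s, if anything falls off the work surface, if the arm or the gripper's body presses on something with over 40 N, if the wrist force passes 120 N, or if a joint passes its speed limit or range.

## Working session

There is one attempt and no reset: what is moved stays moved. The work goes in short steps, Python scripts to look and compute and a tool call to move; the robot and the scene stay as the last step left them, time stands still between calls to the robot, and variables do not carry over. Pictures are saved under pics/ and viewed, at most 10 in all, crops included, and the job is handed in when it is done.

Besides the shell and the picture viewer there is one more tool, called in YAML: its name, and indented under it one key for each argument. servo_tool: Moves the arm, as the interface text tells. Its arguments: {"type":"object","properties":{"plan":{"type":"array"},"force":{"type":"number"}},"required":["plan"]}

```bash
mkdir -p pics; python3 - <<'E'
from bench import bot
import cv2,numpy as np
o=bot.get_obs();print(o['time_s'],o['tool_pos'],o['eef_rot'],o['grip_width'])
ims=[]
for c in ['scene','top']:
    p,d=bot.capture(c);cv2.imwrite(f'pics/{c}0.png',p)
    for l in ['clamp','jaw_lug','bolt_knob','column','bottle_green','bottle_purple']:
        r=bot.mark_of(l,c); print(c,l,[(np.round(q['centre']).tolist(),round(q['p'],2)) for q in r[:2]])
E
```

```text
0.0 [277.00887665 559.39682843 249.07184971] [-3.13934001e+00 -1.29663273e-04  2.68176572e+00] 1.0028136787084883
scene clamp [([547.0, 4.0, -1.0], 0.71)]
scene jaw_lug [([539.0, 71.0, 135.0], 0.62)]
scene bolt_knob [([557.0, -89.0, 71.0], 0.75)]
scene column [([536.0, 6.0, 52.0], 0.95)]
scene bottle_green [([649.0, 299.0, 1.0], 0.6), ([539.0, 70.0, 132.0], 0.31)]
scene bottle_purple [([690.0, -278.0, 2.0], 0.78)]
top clamp [([547.0, 6.0, -1.0], 0.96)]
top jaw_lug [([539.0, 70.0, 129.0], 0.61)]
top bolt_knob [([562.0, -93.0, 70.0], 0.49), ([693.0, -274.0, -2.0], 0.41)]
top column [([537.0, 7.0, 53.0], 0.87)]
top bottle_green [([650.0, 292.0, 1.0], 0.69)]
top bottle_purple [([691.0, -271.0, -0.0], 0.47)]
```

View pics/scene0.png

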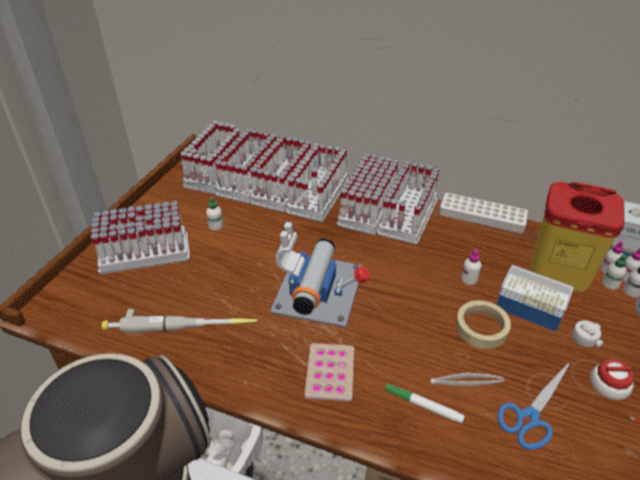

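View pics/top0.png

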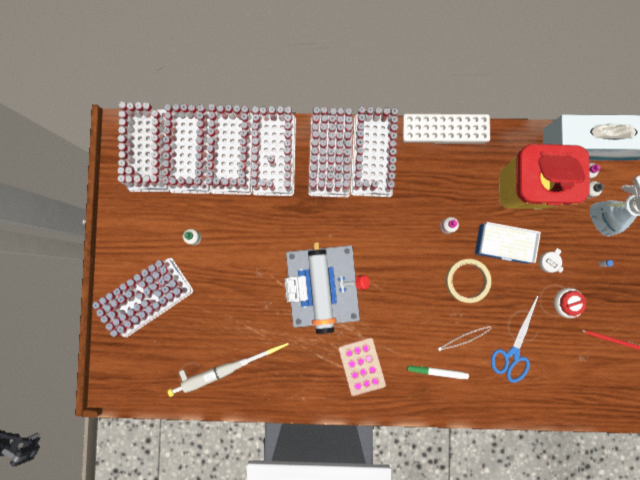

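The scene picture shows the clamp at about (316,285), jaw open to its left and red knob to the right at (361,273). The network's points agree with both pictures. Next I'll get the clamp's yaw from depth.

```bash
cat > h.py <<'E'
from bench import bot
import numpy as np
def cloud(c):
    P=bot.camera_params(c); p,d=bot.capture(c)
    v,u=np.mgrid[:480,:640]; k=d>0
    X=np.stack([(u-P['cx'])/P['fx']*d,-(v-P['cy'])/P['fy']*d,-d,np.ones_like(d)],-1)[k]
    W=X@np.linalg.inv(P['camera_from_world']).T
    return W[:,:3],p[k]
E
python3 - <<'E'
from h import *
import cv2
for c in ['top','scene']:
    W,b=cloud(c); 
    r=(abs(W[:,0]-540)<140)&(abs(W[:,1]-5)<110)&(W[:,2]>4)
    W,b=W[r],b[r]
    pl=W[(W[:,2]>7)&(W[:,2]<13)]
    rect=cv2.minAreaRect(pl[:,:2].astype(np.float32)); print(c,'plate',rect,pl[:,2].mean())
    k=(W[:,2]>66)&(W[:,2]<77)&(abs(W[:,1]-5)<30); C=W[k]
    f=np.polyfit(C[:,0],C[:,1],1); print('col yaw',f[0],'y@547',np.polyval(f,547),'x',C[:,0].min(),C[:,0].max(),C[:,2].max())
    hsv=cv2.cvtColor(b[None],cv2.COLOR_BGR2HSV)[0]
    o=(hsv[:,0]>5)&(hsv[:,0]<18)&(hsv[:,1]>150)&(hsv[:,2]>150)&(W[:,2]>60); print('orange x',W[o].min(0),W[o].max(0),o.sum())
    o=((hsv[:,0]<4)|(hsv[:,0]>174))&(hsv[:,1]>150)&(W[:,2]>30); print('red',W[o].min(0),W[o].max(0),W[o].mean(0))
    k=W[:,2]>100; print('jaw',W[k].min(0),W[k].max(0))
E
```

```text
top plate ((537.8525390625, 5.3202972412109375), (275.6622314453125, 216.16262817382812), 0.6034293174743652) 9.827636541110383
col yaw 0.12813467995446756 y@547 8.242529697702572 x 447.3963724186295 626.9839649627777 76.97220658239621
orange x [466.80224079 -95.77949494  60.24871649] [642.17576658  23.96741777  83.72243185] 70
red [545.44012407 -96.24520896  63.16990698] [573.52587487 -67.70657503  84.31011899] [558.7545854  -81.05820845  73.22708656]
jaw [514.53780299  51.26415853 100.49470457] [566.86350524  82.47947006 155.02615678]
scene plate ((518.6557006835938, -0.33740997314453125), (234.906494140625, 205.96458435058594), 0.1596464365720749) 8.674778890935276
col yaw 0.12795112138595496 y@547 4.290100654718643 x 442.80964608250383 624.7788164462878 76.84787629669427
orange x [460.99041216 -29.84015663  61.31491293] [475.19593217  16.4743176   78.69382579] 96
red [ 445.4928879  -100.48475643   56.84470047] [568.33901597  -4.27945505  78.29265541] [550.38547462 -86.45339639  69.5518423 ]
jaw [510.27836892  46.24942966 100.06346599] [564.54897994  74.03919739 148.03371155]
```

servo_tool:
  plan:
    - [0,-60,0,-10.7,1]
    - [0,-60,0,-10.7,1]
    - [0,-60,0,-10.7,1]
    - [0,-60,0,-2,1]
    - [0,-60,0,0,1]
  force: 40

```text
time_s: 1.42
tool_pos: [243.3, 268.0, 250.5]
eef_rot: [3.141, 0.001, -3.004]
contact_force: [0.7, -1.2, 0.8]
grip_width: 0.002
finger_force: 0.0
```

servo_tool:
  plan:
    - [-35,-50,0,0,1]
    - [-35,-60,0,0,1]
    - [-30,-60,10,0,1]
    - [-20,-60,30,0,1]
    - [0,-60,30,0,1]

```text
time_s: 2.05
tool_pos: [393.1, 16.4, 186.9]
eef_rot: [-3.141, 0.004, -3.006]
contact_force: [0.8, 0.6, 0.2]
grip_width: 0.001
finger_force: 0.0
```

```bash
cat >> h.py <<'E'
def cl(p,a=.128,o=(547,5.5)):
    d=np.array(p[:2])-o; return np.round([d[0]*np.cos(a)+d[1]*np.sin(a),-d[0]*np.sin(a)+d[1]*np.cos(a),p[2]],1)
def st():
    o=bot.get_obs();print(round(o['time_s'],2),'clamp',cl(o['tool_pos']),np.round(o['eef_rot'],3),np.round(o['contact_force'],1),np.round(o['joint_pos'],2))
E
python3 -c "
from h import *;st()
for p in ([539,70.5,132],[558,-91,70.5],[536.5,6.5,52]):print(cl(p))"
```

```text
2.05 clamp [-151.3   30.4  186.9] [-3.141  0.004 -3.006] [0.8 0.6 0.2] [-0.07 -0.08  2.21  0.    1.01 -1.78]
[  0.4  65.5 132. ]
[ -1.4 -97.1  70.5]
[-10.3   2.3  52. ]
```

servo_tool:
  plan:
    - [0,-8,40,0,1]
    - [0,0,40,0,1]
    - [0,0,40,0,1]
    - [0,0,0,0,1]

```text
time_s: 2.55
tool_pos: [388.6, 10.6, 64.0]
eef_rot: [3.14, -0.008, -3.007]
contact_force: [-0.1, 0.1, -0.1]
grip_width: 0.002
finger_force: 0.0
```

```bash
python3 -c "
from h import *;st()"
```

```text
2.55 clamp [-156.4   25.3   64. ] [ 3.14  -0.008 -3.007] [-0.1  0.1 -0.1] [-0.08  0.17  2.28 -0.    0.7  -1.79]
```

servo_tool:
  plan:
    - [-12,-24,3,0,1]
    - [-25,0,0,0,1]
    - [0,0,0,0,1]

```text
time_s: 2.92
tool_pos: [435.3, -8.6, 65.7]
eef_rot: [-3.14, 0.006, -3.006]
contact_force: [-0.7, -0.1, 0.3]
grip_width: 0.001
finger_force: 0.0
```

```bash
python3 -c "
from h import *;st()"
```

```text
2.92 clamp [-112.6    0.3   65.7] [-3.14   0.006 -3.006] [-0.7 -0.1  0.3] [-0.12  0.23  2.19  0.    0.72 -1.83]
```

Now the push, small steps, watching force.

servo_tool:
  plan:
    - [-5,0,0,0,1]
    - [-5,0,0,0,1]
    - [-5,0,0,0,1]
    - [-5,0,0,0,1]
    - [-3,0,0,0,1]

```text
time_s: 3.55
tool_pos: [452.2, -5.1, 62.9]
eef_rot: [3.141, -0.005, -3.005]
contact_force: [-5.8, -2.0, 4.7]
grip_width: -0.0
finger_force: 3.1
```

servo_tool:
  plan:
    - [-2,0,0,0,1]
    - [-2,0,0,0,1]
    - [-1,0,0,0,1]

```text
time_s: 3.92
tool_pos: [457.7, -4.6, 63.0]
eef_rot: [3.141, -0.004, -3.006]
contact_force: [-4.0, -1.0, 1.9]
grip_width: -0.004
finger_force: 1.7
```

```bash
python3 -c "
from h import *;st()"
```

```text
3.92 clamp [-89.9   1.4  63. ] [ 3.141 -0.004 -3.006] [-4.  -1.   1.9] [-0.1   0.28  2.13 -0.    0.73 -1.81]
```

servo_tool:
  plan:
    - [-2,0,0,0,1]
    - [-2,0,0,0,1]
    - [-2,0,0,0,1]
    - [0,0,0,0,1]

```text
time_s: 4.42
tool_pos: [466.1, -3.6, 63.4]
eef_rot: [-3.142, 0.001, -3.006]
contact_force: [-1.0, 0.2, -1.2]
grip_width: 0.001
finger_force: 0.4
```

servo_tool:
  plan:
    - [-2,0,0,0,1]
    - [-1,0,0,0,1]
    - [0,0,0,0,1]

```text
time_s: 4.8
tool_pos: [466.2, -3.5, 63.0]
eef_rot: [3.141, -0.005, -3.006]
contact_force: [-6.3, -2.6, 4.1]
grip_width: -0.002
finger_force: 3.3
```

servo_tool:
  plan:
    - [-2,0,0,0,1]
    - [0,0,0,0,1]

```text
time_s: 5.05
tool_pos: [466.2, -3.5, 62.8]
eef_rot: [3.141, -0.01, -3.005]
contact_force: [-10.5, -3.8, 9.3]
grip_width: -0.002
finger_force: 5.5
```

servo_tool:
  plan:
    - [30,0,-10,0,1]
    - [0,30,-40,0,1]
    - [0,35,-30,0,1]
    - [-35,35,0,0,1]
    - [-35,10,0,0,1]

```text
time_s: 5.68
tool_pos: [497.3, 113.8, 145.0]
eef_rot: [3.141, 0.005, -3.004]
contact_force: [0.1, -0.7, 0.8]
grip_width: -0.002
finger_force: 0.0
```

```bash
python3 - <<'E'
from h import *;import cv2
st()
for c in ['top','scene']:
    p,d=bot.capture(c);cv2.imwrite(f'pics/{c}1.png',p)
    print([(cl(q['centre']),round(q['p'],2)) for q in bot.mark_of('column',c)[:1]+bot.mark_of('jaw_lug',c)[:1]])
E
```

```text
5.67 clamp [-35.5 113.7 145. ] [ 3.141  0.005 -3.004] [ 0.1 -0.7  0.8] [ 0.14  0.22  1.99  0.    0.93 -1.57]
[(array([19.8,  4.8, 50.7]), 0.81)]
[(array([19.9, -0.4, 53.7]), 0.87), (array([ -1.3,  63.5, 130.7]), 0.59)]
```

servo_tool:
  plan:
    - [-30,0,0,0,1]
    - [-5,-15,-6,0,1]
    - [0,-14,0,0,1]
    - [0,-10,0,0,1]
    - [0,-10,0,0,1]

```text
time_s: 6.6
tool_pos: [535.7, 66.7, 149.2]
eef_rot: [3.141, -0.001, -3.007]
contact_force: [0.7, 1.5, 0.8]
grip_width: 0.001
finger_force: 0.5
```

```bash
python3 - <<'E'
from h import *;import cv2
st()
p,d=bot.capture('scene');cv2.imwrite('pics/scene2.png',cv2.resize(p[150:350,200:440],None,fx=2.5,fy=2.5))
E
```

```text
6.6 clamp [ -3.4  62.1 149.2] [ 3.141e+00 -1.000e-03 -3.007e+00] [0.7 1.5 0.8] [ 0.04  0.27  1.91  0.    0.96 -1.66]
```

View pics/scene2.png

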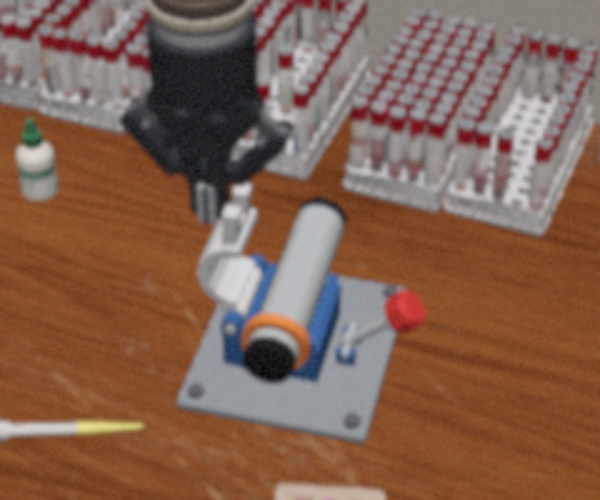

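The crop shows the collar seated against the trough at (275,335), the fingers at (207,200) touching the outer side of the jaw's lug at (235,205). Next is the swing.

servo_tool:
  plan:
    - [0,-9,-2,0,1]
    - [0,-9,-2,0,1]
    - [0,-9,0,0,1]
    - [0,-9,1,0,1]
    - [0,-9,2,0,1]

```text
time_s: 7.28
tool_pos: [542.7, 22.4, 150.3]
eef_rot: [-3.141, 0.0, -3.006]
contact_force: [0.3, 0.9, -0.8]
grip_width: -0.0
finger_force: 0.2
```

servo_tool:
  plan:
    - [0,-9,3,0,1]
    - [0,-9,4,0,1]
    - [0,-8,5,0,1]
    - [0,-6,6,0,1]
    - [0,-6,6,0,1]

```text
time_s: 7.9
tool_pos: [547.7, -15.1, 125.9]
eef_rot: [-3.141, -0.0, -3.006]
contact_force: [0.2, -0.3, -0.1]
grip_width: -0.002
finger_force: 0.1
```

```bash
python3 - <<'E'
from h import *;import cv2
st()
p,d=bot.capture('scene');cv2.imwrite('pics/scene3.png',cv2.resize(p[150:350,200:440],None,fx=2.5,fy=2.5))
E
```

```text
7.9 clamp [ -1.9 -20.6 125.9] [-3.141 -0.    -3.006] [ 0.2 -0.3 -0.1] [-0.11  0.32  1.91 -0.    0.92 -1.81]
```

View pics/scene3.png

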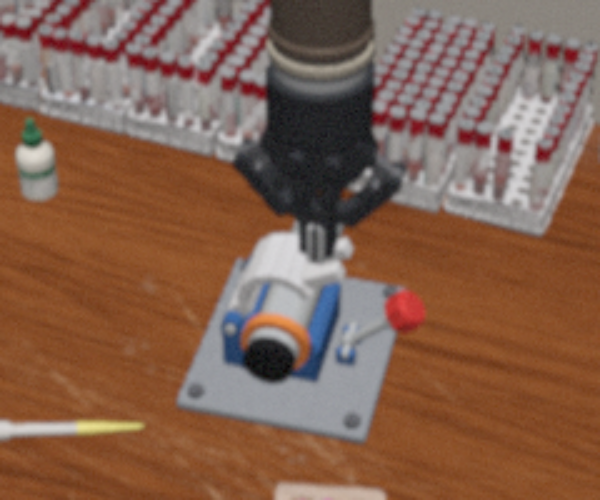

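The jaw (290,270) is about 0.5 rad open with the fingers on its lug at (318,255). I'll follow it down, then press lightly.

servo_tool:
  plan:
    - [0,-9,3,0,1]
    - [0,-8,5,0,1]
    - [0,-6,8,0,1]
    - [0,-2,8,0,1]
    - [0,0,6,0,1]

```text
time_s: 8.57
tool_pos: [550.6, -39.6, 95.5]
eef_rot: [3.141, -0.001, -3.007]
contact_force: [-0.3, 0.4, -0.3]
grip_width: -0.0
finger_force: 0.0
```

servo_tool:
  plan:
    - [0,0,5,0,1]
    - [0,0,4,0,1]
    - [0,0,2,0,1]
    - [0,0,0,0,1]

```text
time_s: 9.07
tool_pos: [551.0, -39.3, 86.0]
eef_rot: [3.141, -0.001, -3.006]
contact_force: [-1.8, 0.0, 3.9]
grip_width: 0.002
finger_force: 2.1
```

```bash
python3 - <<'E'
from h import *
st()
E
```

```text
9.07 clamp [ -1.8 -44.9  86. ] [ 3.141e+00 -1.000e-03 -3.006e+00] [-1.8  0.   3.9] [-0.15  0.39  1.91  0.    0.85 -1.86]
```

servo_tool:
  plan:
    - [0,0,3,0,1]
    - [0,0,0,0,1]

```text
time_s: 9.32
tool_pos: [551.2, -39.3, 85.4]
eef_rot: [3.141, -0.001, -3.006]
contact_force: [-6.8, -0.1, 19.3]
grip_width: -0.002
finger_force: 9.5
```

servo_tool:
  plan:
    - [0,0,-30,0,1]
    - [0,0,-40,0,1]
    - [0,-30,-10,0,1]
    - [0,-45,0,0,1]
    - [0,-30,0,0,1]

```text
time_s: 9.95
tool_pos: [565.9, -145.1, 163.0]
eef_rot: [-3.14, 0.002, -3.006]
contact_force: [0.4, 0.8, 0.2]
grip_width: -0.0
finger_force: 0.0
```

```bash
python3 - <<'E'
from h import *;import cv2
st()
for c in ['top','scene']:
    p,d=bot.capture(c);
    for l in ['jaw_lug','bolt_knob','column']: print(c,l,[(cl(q['centre']),round(q['p'],2)) for q in bot.mark_of(l,c)[:1]])
cv2.imwrite('pics/scene4.png',cv2.resize(p[150:350,200:440],None,fx=2.5,fy=2.5))
E
```

```text
9.95 clamp [  -0.5 -151.8  163. ] [-3.140e+00  2.000e-03 -3.006e+00] [0.4 0.8 0.2] [-0.33  0.33  1.8  -0.    1.01 -2.03]
top jaw_lug [(array([ -2.2, -42.3,  65. ]), 0.87)]
top bolt_knob [(array([ -3.3, -97.6,  67.6]), 0.54)]
top column [(array([20.6,  2.8, 51.8]), 0.95)]
scene jaw_lug [(array([  2.9, -45.6,  63.3]), 0.57)]
scene bolt_knob [(array([ -0.8, -93. ,  68.3]), 0.78)]
scene column []
```

View pics/scene4.png

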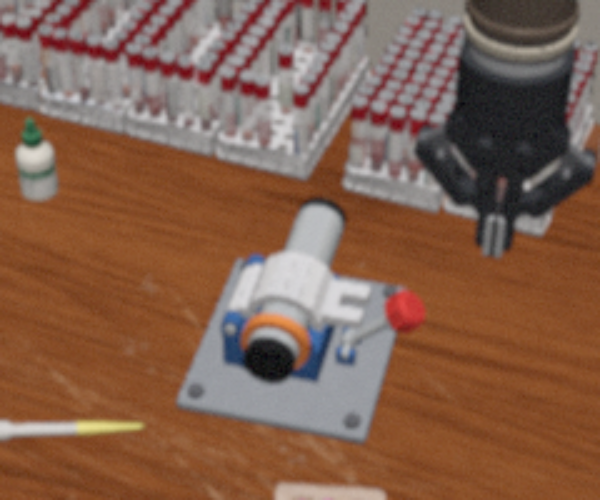

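The jaw is shut, with its lug at (347,300), the knob leaning at (405,312), and the collar still seated. Next I go down to the right of the knob.

servo_tool:
  plan:
    - [0,0,40,0,1]
    - [0,0,40,0,1]
    - [0,10,9,0,1]
    - [0,8,0,0,1]
    - [0,8,0,0,1]

```text
time_s: 10.98
tool_pos: [563.1, -117.1, 75.1]
eef_rot: [-3.14, 0.003, -3.005]
contact_force: [-0.5, -0.3, 0.4]
grip_width: -0.002
finger_force: 0.0
```

servo_tool:
  plan:
    - [0,6,-1,0,1]
    - [0,6,-2,0,1]
    - [0,6,-3,0,1]
    - [0,6,-4,0,1]
    - [0,5,-3,0,1]

```text
time_s: 11.6
tool_pos: [560.1, -93.8, 90.7]
eef_rot: [-3.132, 0.003, -3.003]
contact_force: [-5.0, -13.2, 15.1]
grip_width: -0.002
finger_force: 9.3
```

```bash
python3 - <<'E'
from h import *
st()
E
```

```text
11.6 clamp [   0.3 -100.2   90.7] [-3.132e+00  3.000e-03 -3.003e+00] [ -5.  -13.2  15.1] [-0.24  0.4   1.88 -0.01  0.86 -1.94]
```

```bash
python3 - <<'E'
from h import *;import cv2
p,d=bot.capture('scene');
for l in ['jaw_lug','bolt_knob']: print(l,[(cl(q['centre']),round(q['p'],2)) for q in bot.mark_of(l,'scene')[:1]])
cv2.imwrite('pics/scene5.png',cv2.resize(p[210:330,270:430],None,fx=4,fy=4))
E
```

```text
jaw_lug [(array([  1.4, -43.6,  66.6]), 0.88)]
bolt_knob [(array([ -1.7, -81.5,  84.6]), 0.65)]
```

View pics/scene5.png

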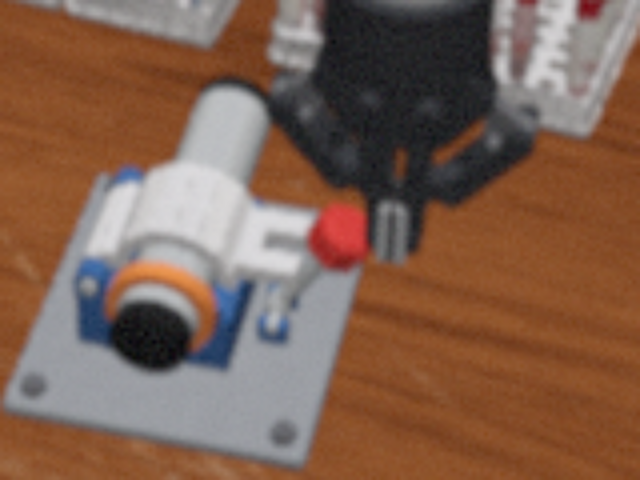

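The bolt is following: the knob (340,237) leans about 0.45, with the fingers at its right (390,230). I keep going.

servo_tool:
  plan:
    - [0,4,-4,0,1]
    - [0,4,-3,0,1]
    - [0,4,-2,0,1]
    - [0,4,-1,0,1]
    - [0,3,0,0,1]

```text
time_s: 12.38
tool_pos: [557.5, -73.5, 101.4]
eef_rot: [-3.135, 0.003, -3.004]
contact_force: [-7.3, -8.4, 22.2]
grip_width: -0.0
finger_force: 11.0
```

```bash
python3 - <<'E'
from h import *
st()
p,d=bot.capture('scene')
for l in ['jaw_lug','bolt_knob']: print(l,[(cl(q['centre']),round(q['p'],2)) for q in bot.mark_of(l,'scene')[:1]])
E
```

```text
12.38 clamp [  0.3 -79.7 101.4] [-3.135e+00  3.000e-03 -3.004e+00] [-7.3 -8.4 22.2] [-0.21  0.37  1.89 -0.01  0.88 -1.91]
jaw_lug [(array([  0.8, -43.1,  62.5]), 0.58)]
bolt_knob [(array([20.3,  1.1, 53.8]), 0.61)]
```

servo_tool:
  plan:
    - [0,3,0,0,1]
    - [0,0,0,0,1]

```text
time_s: 12.78
tool_pos: [557.1, -70.6, 102.2]
eef_rot: [-3.135, 0.003, -3.004]
contact_force: [-8.6, -8.0, 22.8]
grip_width: 0.001
finger_force: 11.6
```

servo_tool:
  plan:
    - [0,3,0,0,1]
    - [0,0,0,0,1]

```text
time_s: 13.02
tool_pos: [556.8, -67.7, 102.9]
eef_rot: [-3.135, 0.003, -3.004]
contact_force: [-9.4, -8.3, 26.2]
grip_width: 0.001
finger_force: 13.2
```

```bash
python3 - <<'E'
from h import *;import cv2
st()
p,d=bot.capture('scene')
for l in ['jaw_lug','bolt_knob']: print(l,[(cl(q['centre']),round(q['p'],2)) for q in bot.mark_of(l,'scene')[:1]])
cv2.imwrite('pics/scene6.png',cv2.resize(p[210:330,270:430],None,fx=4,fy=4))
E
```

```text
13.03 clamp [  0.4 -73.9 102.9] [-3.135e+00  3.000e-03 -3.004e+00] [-9.4 -8.3 26.2] [-0.2   0.37  1.89 -0.01  0.88 -1.9 ]
jaw_lug [(array([  1.1, -44. ,  65.1]), 0.57)]
bolt_knob [(array([  2. , -54.4,  90.3]), 0.72)]
```

View pics/scene6.png

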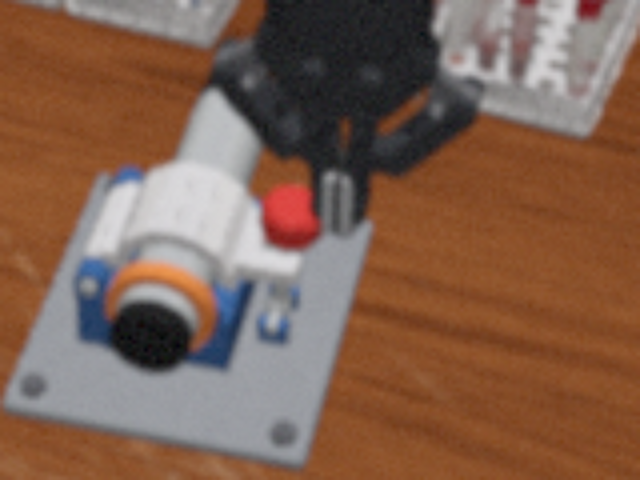

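The knob (291,215) is almost upright over the slot and the fingers still touch it. I push to the stop.

servo_tool:
  plan:
    - [0,2,0,0,1]
    - [0,2,0,0,1]
    - [0,0,0,0,1]

```text
time_s: 13.55
tool_pos: [556.4, -63.6, 103.7]
eef_rot: [-3.135, 0.003, -3.004]
contact_force: [-11.2, -6.8, 31.4]
grip_width: -0.0
finger_force: 15.1
```

servo_tool:
  plan:
    - [0,2,0,0,1]
    - [0,0,0,0,1]

```text
time_s: 13.8
tool_pos: [556.2, -61.9, 103.9]
eef_rot: [-3.134, 0.003, -3.004]
contact_force: [-11.3, -8.5, 32.1]
grip_width: 0.002
finger_force: 15.9
```

servo_tool:
  plan:
    - [0,2,0,0,1]
    - [0,0,0,0,1]

```text
time_s: 14.05
tool_pos: [556.2, -61.6, 104.0]
eef_rot: [-3.131, 0.003, -3.002]
contact_force: [-10.8, -12.5, 31.0]
grip_width: 0.001
finger_force: 16.6
```

servo_tool:
  plan:
    - [0,2,0,0,1]
    - [0,0,0,0,1]

```text
time_s: 14.3
tool_pos: [556.2, -61.2, 104.1]
eef_rot: [-3.128, 0.004, -3.001]
contact_force: [-11.3, -18.1, 30.6]
grip_width: -0.002
finger_force: 17.3
```

servo_tool:
  plan:
    - [0,-10,0,0,1]
    - [0,-30,0,0,1]
    - [0,-40,-40,0,1]
    - [0,0,-50,0,1]
    - [0,0,0,0,1]

```text
time_s: 14.92
tool_pos: [567.8, -135.3, 192.3]
eef_rot: [-3.137, 0.011, -3.008]
contact_force: [-0.1, 0.0, 0.2]
grip_width: 0.002
finger_force: 0.0
```

```bash
python3 - <<'E'
from h import *;import cv2
st()
for c in ['top','scene']:
    p,d=bot.capture(c)
    for l in ['jaw_lug','bolt_knob','column']: print(l,[(cl(q['centre']),round(q['p'],2)) for q in bot.mark_of(l,c)[:1]])
    W,b=cloud(c); hsv=cv2.cvtColor(b[None],cv2.COLOR_BGR2HSV)[0]
    o=((hsv[:,0]<4)|(hsv[:,0]>174))&(hsv[:,1]>150)&(W[:,2]>60)&(np.hypot(W[:,0]-552,W[:,1]+43)<40)
    t=W[o]; t=t[t[:,2]>np.percentile(t[:,2],60)-2]; print('knob top',cl(np.median(t,0)),cl(t.min(0)),cl(t.max(0)))
cv2.imwrite('pics/scene7.png',cv2.resize(p[210:330,270:430],None,fx=4,fy=4))
E
```

```text
14.93 clamp [   2.7 -142.3  192.3] [-3.137  0.011 -3.008] [-0.1  0.   0.2] [-0.31  0.28  1.79  0.    1.05 -2.01]
jaw_lug []
bolt_knob [(array([  0.4, -57.3,  90.2]), 0.66)]
column [(array([17.8,  1.5, 51.7]), 0.92)]
knob top [  1.3 -53.7  92.4] [-12.8 -64.9  89.9] [ 14.  -40.7  99.1]
jaw_lug [(array([  3.2, -45.1,  66.3]), 0.64)]
bolt_knob [(array([ -1.7, -54.4,  89.7]), 0.83)]
column [(array([20.8,  2.9, 51.5]), 0.84)]
knob top [ -4.8 -57.6  89.4] [-19.9 -70.   87.1] [ 11.5 -46.7  93.5]
```

View pics/scene7.png

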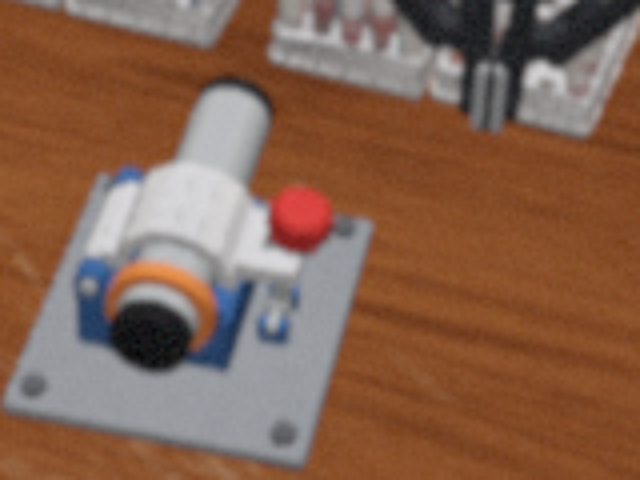

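The knob (301,217) sits about 6 mm short of upright. Friction pulled it back as I let go, and the fingers had been loaded downward. I'll push again and leave by lifting.

servo_tool:
  plan:
    - [3,0,45,0,1]
    - [0,10,47,0,1]
    - [0,25,0,0,1]
    - [0,20,0,0,1]
    - [0,0,0,0,1]

```text
time_s: 16.05
tool_pos: [553.9, -78.4, 94.8]
eef_rot: [-3.141, 0.001, -3.004]
contact_force: [0.5, -0.4, -0.5]
grip_width: -0.0
finger_force: 0.0
```

```bash
python3 - <<'E'
from h import *
st()
E
```

```text
16.05 clamp [ -3.9 -84.1  94.8] [-3.141e+00  1.000e-03 -3.004e+00] [ 0.5 -0.4 -0.5] [-0.22  0.38  1.89 -0.    0.87 -1.93]
```

servo_tool:
  plan:
    - [-2,4,0,0,1]
    - [0,3,0,0,1]
    - [0,2,-1,0,1]
    - [0,2,-1,0,1]
    - [0,0,0,0,1]

```text
time_s: 16.68
tool_pos: [554.0, -68.4, 96.5]
eef_rot: [-3.141, 0.0, -3.006]
contact_force: [1.0, -0.5, 1.3]
grip_width: -0.002
finger_force: 0.4
```

servo_tool:
  plan:
    - [0,3,-1,0,1]
    - [0,2,-1,0,1]
    - [0,0,0,0,1]

```text
time_s: 17.05
tool_pos: [553.9, -66.6, 98.3]
eef_rot: [-3.135, 0.001, -3.004]
contact_force: [1.6, -11.1, -3.0]
grip_width: 0.002
finger_force: 4.5
```

servo_tool:
  plan:
    - [0,2,-1,0,1]
    - [0,0,0,0,1]

```text
time_s: 17.3
tool_pos: [553.9, -65.9, 99.3]
eef_rot: [-3.133, 0.001, -3.003]
contact_force: [2.1, -14.3, -2.4]
grip_width: -0.002
finger_force: 6.0
```

servo_tool:
  plan:
    - [0,2,-1,0,1]
    - [0,2,0,0,1]
    - [0,0,0,0,1]

```text
time_s: 17.68
tool_pos: [553.9, -64.8, 100.6]
eef_rot: [-3.128, 0.002, -3.002]
contact_force: [1.8, -21.6, -5.1]
grip_width: -0.002
finger_force: 9.1
```

```bash
python3 - <<'E'
from h import *;import cv2
st()
p,d=bot.capture('scene')
for l in ['bolt_knob']: print(l,[(cl(q['centre']),round(q['p'],2)) for q in bot.mark_of(l,'scene')[:1]])
cv2.imwrite('pics/scene8.png',cv2.resize(p[210:330,270:430],None,fx=4,fy=4))
E
```

```text
17.68 clamp [ -2.1 -70.6 100.6] [-3.128e+00  2.000e-03 -3.002e+00] [  1.8 -21.6  -5.1] [-0.19  0.37  1.9  -0.02  0.87 -1.89]
bolt_knob [(array([ 106.1, -299.3,   -4.2]), 0.7)]
```

View pics/scene8.png

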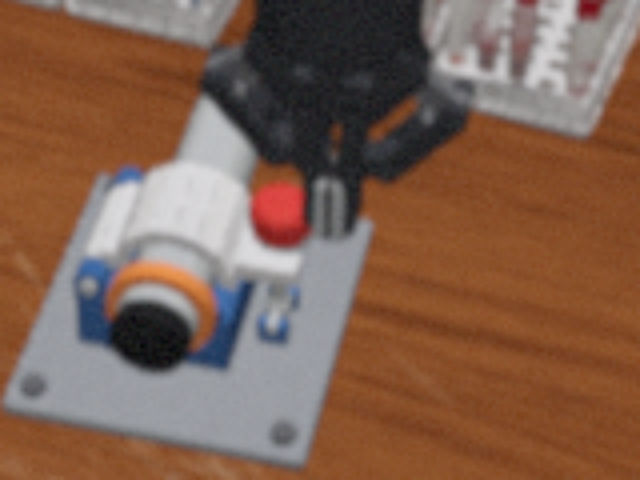

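The knob is now clearly further in (left edge at 251, earlier 270), against its stop with 20 N. I leave upward with the load eased.

servo_tool:
  plan:
    - [0,-2,-2,0,1]
    - [0,-2,-2,0,1]
    - [0,-3,-2,0,1]
    - [0,-4,-2,0,1]
    - [0,-15,0,0,1]

```text
time_s: 18.4
tool_pos: [555.8, -82.8, 108.2]
eef_rot: [3.141, -0.001, -3.005]
contact_force: [0.3, -0.9, 0.1]
grip_width: 0.004
finger_force: 0.0
```

servo_tool:
  plan:
    - [0,-30,-20,0,1]
    - [0,-30,-40,0,1]
    - [0,0,-40,0,1]
    - [0,0,0,0,1]

```text
time_s: 18.9
tool_pos: [566.9, -144.6, 212.6]
eef_rot: [-3.138, 0.008, -3.007]
contact_force: [0.5, -0.0, -0.8]
grip_width: 0.002
finger_force: 0.0
```

```bash
python3 - <<'E'
from h import *;import cv2
st(); ims=[]
for c,(u,v) in {'top':(325,285),'scene':(350,270)}.items():
    p,d=bot.capture(c)
    for l in ['jaw_lug','bolt_knob','column','bottle_green','bottle_purple']: print(l,[(np.round(q['centre']),cl(q['centre']),round(q['p'],2)) for q in bot.mark_of(l,c)[:1]])
    W,b=cloud(c); hsv=cv2.cvtColor(b[None],cv2.COLOR_BGR2HSV)[0]
    o=((hsv[:,0]<4)|(hsv[:,0]>174))&(hsv[:,1]>150)&(W[:,2]>60)&(np.hypot(W[:,0]-552,W[:,1]+43)<40)
    t=W[o]; t=t[t[:,2]>np.percentile(t[:,2],60)-2]; print('knob top',cl(np.median(t,0)),np.ptp(t,0))
    ims.append(cv2.resize(p[v-60:v+60,u-80:u+80],None,fx=4,fy=4,interpolation=cv2.INTER_CUBIC)[:, 120:510])
cv2.imwrite('pics/both9.png',np.hstack(ims))
E
```

```text
18.9 clamp [   0.6 -151.4  212.6] [-3.138  0.008 -3.007] [ 0.5 -0.  -0.8] [-0.32  0.27  1.77  0.    1.1  -2.03]
jaw_lug [(array([554., -38.,  64.]), array([  1. , -44. ,  64.2]), 0.68)]
bolt_knob [(array([551., -43.,  91.]), array([ -2.6, -48.7,  91.4]), 0.55)]
column [(array([566.,  13.,  50.]), array([20.3,  4.7, 49.9]), 0.72)]
bottle_green [(array([646., 296.,   1.]), array([135.3, 275.4,   1.1]), 0.6)]
bottle_purple [(array([ 694., -272.,   -0.]), array([ 109.8, -294.3,   -0.4]), 0.55)]
knob top [  0.3 -45.3  93.5] [23.22682519 25.11126399  7.66406133]
jaw_lug [(array([552., -37.,  62.]), array([ -0.3, -42.9,  62.2]), 0.64)]
bolt_knob [(array([552., -41.,  92.]), array([ -1.5, -46.7,  91.9]), 0.7)]
column [(array([567.,   8.,  53.]), array([20.2,  0.3, 52.7]), 0.73)]
bottle_green [(array([649., 295.,  -2.]), array([138.4, 274.4,  -2.2]), 0.91)]
bottle_purple [(array([567.,   8.,  53.]), array([20.2,  0.4, 53.1]), 0.72)]
knob top [ -4.6 -48.5  90. ] [28.34845792 27.50623145  5.97430676]
```

View pics/both9.png

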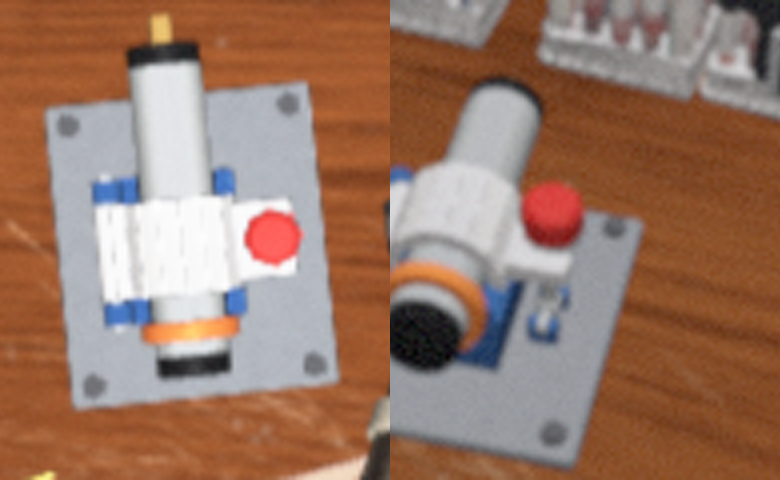

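Both views show the jaw shut, the knob upright over the slot at (272,237) and the collar against the trough at (190,328). The measurements agree: knob y about -47, column x 20. I'm handing it in.

```bash
python3 -c "
from bench import bot;print(bot.job_done())"
```

```text
the job is handed in; nothing more can be done
None
```

The job is handed in at about 19 s: the collar rests against the trough's near end, the jaw is shut, and the bolt stands upright in its slot (it took a second push after slipping back about 6 mm). The arm never went near the bottles, though I only re-measured them roughly at the end.

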